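# Load a box lid rim-down into a drilling jig and lock it with the turnbutton

## Task

Get the metal box lid ready for drilling in the wooden jig: first swing the steel turnbutton fully clear of the nest, then slide the lid, still standing on its edge, along the ledge right up to the end stop. Tip it forward into the nest so that it lies fully down, rim down and closed face up, and finally turn the turnbutton back square across the lid to hold it. Leave the other things on the bench where they are.

Things in the scene. Friction and masses are not known exactly. Their poses are not given: they have to be found in the camera images.
- jig: Wooden drilling jig fixed to the bench: plywood board 190 (x) by 220 (y) by 12 mm. Origin: centre of its underside; at yaw 0 x points away from the robot, y left. Along its robot side runs a back fence (x -79 to -67 mm, top z 60) and before it a ledge (x -67 to -48, top z 18) on which the lid stands, its back 1.5 mm from the fence and its rim 6.5 mm over the ledge's edge.
- stop_face (a point): On the end stop, a wooden block at the right (-y) end of the ledge, its top at z 62 mm: the point of its left face at the ledge's floor (jig x -58, y -89.5, z 18). A lid against the stop has its centre 52 mm to the left of it.
- nest (a point): Centre of the nest's floor (jig x -1, y -37, z 12 mm). The nest is a pocket 94 mm (x) by 110 mm (y). It has walls 14 mm thick and 14 mm high on its far, left and right sides; its near side is the edge of the ledge, 6 mm high. Same axes as the jig.
- lid: Aluminium box lid, open on one side, 104x90x24 mm, walls 3 mm, 0.25 kg. Starts standing on a long edge on the ledge, left of the stop, open rim towards the nest. Origin: middle of the edge face it stands on; y along its length (-52 to 52 mm), z up to the other edge (0 to 90), x the way its open rim faces (rim at x 12, closed face at x -12; x points straight down when it lies rim down).
- lid_rim (a point): Centre of the lid's open side, in the plane of its rim (lid x 12, y 0, z 45 mm). Same axes as the lid.
- turnbutton (a joint): Angle (rad) of the turnbutton, a flat steel bar 22 mm wide, 8 mm thick, reaching 75 mm from its vertical pivot. 0: it points to jig -y, square across the nest; grows counterclockwise seen from above; at 1.57 it points to jig +x, clear of the nest. Range -0.4 to 1.9, stays where it is left, starts partly across the nest.
- turn_pivot (a point): The turnbutton's pivot, on a wooden block left of the nest: jig x 15, y 50, z 39.5 mm, at the bar's underside, which is 3.5 mm above the top of a seated lid.
- turn_pin (a point): Middle of the upright black pin on the turnbutton, diameter 12 mm, 62 mm from the pivot, from jig z 47.5 to 81.5 mm; this point is at z 64.5. Push or hold the turnbutton by it.
- sanding_block: Bystander: sanding block, 65x112x31 mm, on the bench at the left. Origin: centre of its underside.
- tape_chrome_b: Bystander: small chrome tape measure, 54x74x34 mm, on the bench left of the flat grey socket case. Origin: centre of its underside.
- carpenter_pencil: Bystander: flat red pencil, 148 mm long, 14x8 mm, on the bench to the right of the jig, near the front edge. Origin: centre of its underside.

How it is judged:
By the outcome, as a careful person would: the job done as asked, in the order asked, and still so for the second after the job is handed in, with the robot touching nothing.
It also fails if it takes over 51 s, if anything falls off the work surface, if the arm or the gripper's body presses on something with over 40 N, if the wrist force passes 120 N, or if a joint passes its speed limit or range.

## Robot

A 6-joint arm with a two-finger parallel gripper is mounted at the origin on a cart in front of the work surface, level with it; the furniture and walls round the work are solid. World frame = base frame: x ahead of the robot, y to its left, z up, the work surface at z = 0. Lengths are in m, angles in rad, forces in N, time in s.
With the tool pointing down it reaches from about 0.425 to 0.95 m from the base axis. Payload 3.5 kg.
Tool frame: the origin (TCP) lies on the mounting face of the last link; the fingertips stand 173 mm ahead of it and the grasp point (between the pads) lies 155 mm ahead of it; z points along the fingers, y is the line along which they close (so a half turn about z gives the same grasp; the last joint's range is limited). The gripper opens to 85 mm and grips with 20 to 120 N. Pads are 22 mm wide; open, the fingers measure 114 mm over their backs; the gripper's body (76 mm by 85 mm) begins 54 mm behind the grasp point. The pads swing forward as they close: fully open they stand 13 mm farther back than shut.
Start: joints at [-1.383, 0.286, 1.577, -0, 1.279, -0.15], TCP at [0.224, -0.637, 0.405] pointing down, gripper open.
Joint ranges: [-2.77, 2.77], [-0.9, 2.22], [0.21, 2.48], [-1.53, 4.67], [0.24, 2.81], [-2.84, 2.84]. Speed limits (rad/s): [2.79, 2.79, 3.14, 3.14, 3.14, 3.14].

## Interface

Orientations are given as a 3x3 rotation matrix whose columns are the frame's x, y, z axes.
In Python, from station import observe, camera, order, outline_of gives the robot as it stands.
- The arm moves only by the shell command python3 -m pendant 'ROWS' [FORCE]. ROWS is a JSON object of lists of equal length, an entry for each row: "rot": the turn, a rotation vector about the tool's x, y, z in degrees, a list of three; "travel": the shift along the tool's x, y, z in cm, a list of three; "gripper": the closure, from 0 (fully open) to 1 (shut). In form: {"rot": [[ax, ay, az], ...], "travel": [[x, y, z], ...], "gripper": [gripper, ...]}. A call has 1 to 12 rows; each row is the pose to reach, as a shift and turn from the pose commanded when the call began, along the tool's axes at that moment; what a row does not reach only later rows make up. A row lasts 1/8 s, in which the tool goes at most 62.5 mm and 10.7 degrees, less where a joint would pass 70% of its speed; a pose out of reach is approached as far as the arm can. A call with a gripper value outside its range is refused whole. The fingers move at their own pace and stop on an object; FORCE is the grip in N (left out, the last holds). Time passes only in rows, so rows that repeat a pose let the fingers close. It gives the time, the measured TCP pose, the force, the opening and the grip force at its end, in the units of the state.
- observe(): the state, without advancing time (a new reading comes with each control period).
- camera(name): name is "scene" or "side" or "wrist"; returns a dict with "frame" (420x560x3 uint8, red, green, blue), "range_z" (420x560 float32, m along the optical axis (not along the pixel's ray), 0 where there is no reading), "fx", "fy", "cx", "cy" (pixels), "cam_to_world" (4x4, takes a point from camera to world coordinates); the wrist camera has in their place "hand_eye" (4x4, takes a point from camera to tool coordinates, whose origin is the TCP and whose axes are the flange's). Camera axes: x right, y down, z forward; pixel columns grow to the right and rows downward; lengths in m; the calibration is good to about 2 mm. A picture is of the moment at which its call begins: read the wrist's pose just before it.
- order.sign_off(): hands the job in; it is judged then, once.
Trained networks look in the newest picture that a camera, given by its name, has taken for a name from the list of things; names that differ only in an ending like _2 or _b are one class to them, and where a whole thing is asked for, a point or a joint stands for the part that bears it (a point fixed in the world has none). Each returns a list of dicts, best first, with "p" (0 to 1); they miss things now and then, are a little off and sometimes report something else, mostly with a low value. They report only what shows in the picture. A call takes as long as a camera call.
- outline_of(query, camera): "mask" (420x560 bool, what is visible of it) and "bbox" ([left, top, right, bottom] in pixels, round what is visible of it).
The state is a dict: "time_s": time; "q": joint angles; "joint_vel": joint speeds; "tau": joint torques, N m; "ee_pos": TCP position; "eef_rot": TCP orientation; "wrist_force": force on the tool from outside, world axes, zero at the start; "torque": the same for the moment, N m; "gripper_width": finger opening in m; "gripper_force": force on a finger pad.
Only numpy, scipy, OpenCV 4.12 (cv2) and the standard library are available. Lean on these libraries where they do the work, as an engineer would, in place of code of your own. Each camera call takes 0.05 s, during which the arm holds its last target. There are 200 camera calls.

## Working session

There is one attempt and no reset: what is moved stays moved. The work goes in short steps, Python scripts to look and compute and a shell command to move; the robot and the scene stay as the last step left them, time stands still between calls to the robot, and variables do not carry over. Pictures are saved under pics/ and viewed, at most 10 in all, crops included, and the job is handed in when it is done.

```bash
mkdir -p pics; ls; cat > h.py <<'E'
import numpy as np, cv2
from station import observe, camera, order, outline_of
def pts(c, mask=None, T=None):
    z=c["range_z"]; v,u=np.nonzero((z>0)&(mask if mask is not None else True))
    d=z[v,u]; P=np.c_[(u-c["cx"])/c["fx"]*d,(v-c["cy"])/c["fy"]*d,d]
    M=c["cam_to_world"] if T is None else T
    return P@M[:3,:3].T+M[:3,3],u,v
def save(c,n): cv2.imwrite("pics/"+n+".png",c["frame"][:,:,::-1])
E
python3 - <<'E'
from h import *
s=observe(); print(s)
for n in("scene","side"):
    c=camera(n); save(c,n+"0")
    np.savez(n+"0.npz",**c)
    print(n,c["cam_to_world"][:3,3],c["fx"])
    for q in("jig","lid","turnbutton","turn_pin","sanding_block","tape_chrome_b","carpenter_pencil"):
        for r in outline_of(q,n)[:2]:
            P,_,_=pts(c,r["mask"]); print(q,round(r["p"],2),r["bbox"],np.median(P,0).round(3) if len(P) else None,P.min(0).round(3),P.max(0).round(3))
E
```

```text
pics
{'time_s': 0.0, 'q': array([-1.38299389e+00,  2.87176075e-01,  1.57818930e+00, -6.25537378e-06,
        1.27857140e+00, -1.49977432e-01]), 'joint_vel': array([-7.64788994e-04, -5.45545271e-04,  6.58503267e-05, -8.79038344e-04,
       -5.62852781e-04, -3.43762910e-04]), 'tau': array([ 6.63563242e-04, -4.05978727e+01, -2.92624676e+01, -7.23953872e-05,
        5.83372079e-03, -1.44079598e-05]), 'ee_pos': array([ 0.22368444, -0.63659108,  0.40333309]), 'eef_rot': array([[ 9.43492203e-01,  3.31394428e-01, -4.43533170e-04],
       [ 3.31394546e-01, -9.43489458e-01,  2.30178531e-03],
       [ 3.44329956e-04, -2.31870097e-03, -9.99997253e-01]]), 'wrist_force': array([-0.56759687,  0.06499641, -0.68687414]), 'torque': array([-0.02992834, -0.00762243, -0.04812343]), 'gripper_force': 0.0, 'gripper_width': 0.08539162987458288}
scene [-0.47195259  0.32453122  1.11650973] 483.370092589351
jig 0.66 [284.1, 192.4, 373.6, 224.9] [ 0.553 -0.058  0.012] [ 0.182 -0.258 -0.   ] [ 0.614 -0.012  0.36 ]
turnbutton 0.42 [150.4, 243.5, 199.1, 275.5] [0.447 0.364 0.029] [ 0.397  0.302 -0.006] [0.534 0.428
[... 486 characters left out ...]
4 -0.006] [0.607 0.024 0.185]
lid 0.97 [259.7, 212.7, 284.1, 257.2] [ 0.47  -0.142  0.085] [ 0.451 -0.211 -0.008] [0.53  0.054 0.109]
turnbutton 0.62 [285.1, 233.7, 311.7, 240.0] [ 0.547 -0.108  0.045] [ 0.526 -0.145  0.038] [ 0.576 -0.082  0.079]
turnbutton 0.27 [252.7, 224.0, 310.9, 284.7] [ 0.475 -0.157  0.017] [ 0.419 -0.38  -0.007] [0.607 0.024 0.186]
sanding_block 0.94 [224.6, 163.5, 257.2, 185.5] [0.458 0.339 0.022] [ 0.398  0.256 -0.009] [0.53  0.476 0.033]
tape_chrome_b 0.56 [227.3, 185.0, 247.8, 194.3] [0.427 0.225 0.021] [ 0.395  0.206 -0.001] [0.464 0.245 0.032]
carpenter_pencil 0.54 [267.1, 296.6, 280.2, 342.8] [ 0.425 -0.383  0.005] [ 0.4   -0.447 -0.   ] [ 0.455 -0.309  0.011]
```

```bash
python3 - <<'E'
from h import *
a=cv2.imread("pics/scene0.png")[160:290,140:440]; b=cv2.imread("pics/side0.png")[160:350,190:400]
a=cv2.resize(a,(640,277)); b=cv2.resize(b,(354,320))
o=np.zeros((600,640,3),np.uint8); o[:277]=a; o[280:,:354]=b
o[280:,354:]=cv2.resize(cv2.imread("pics/side0.png"),(286,320))
cv2.imwrite("pics/c0.png",o)
E
```

```text
(no output)
```

View pics/c0.png

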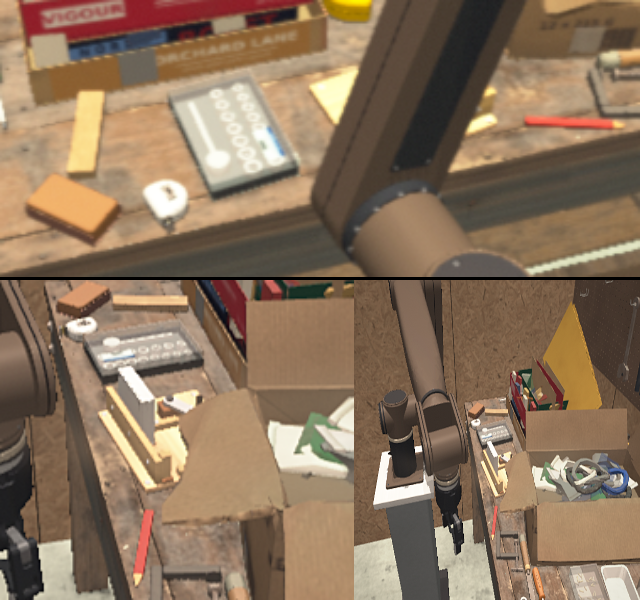

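```bash
python3 -m pendant '{"rot":[[0,0,0],[0,0,0],[0,0,0],[0,0,0],[0,0,0],[0,0,0],[0,0,0],[0,0,0],[0,0,0],[0,0,0],[0,0,0]],"travel":[[5,-4,0],[10,-8,0],[15,-13,0],[20,-17.5,0],[25,-21.8,0],[30,-26,0],[35,-30,0],[39,-34,0],[41,-36,0],[41,-36,0],[41,-36,0]],"gripper":[0,0,0,0,0,0,0,0,0,0,0]}'
python3 - <<'E'
from h import *
s=observe(); c=camera("wrist"); save(c,"w1")
T=np.eye(4);T[:3,:3]=s["eef_rot"];T[:3,3]=s["ee_pos"];T=T@c["hand_eye"]
print(s["ee_pos"],c["hand_eye"]); np.savez("w1.npz",T=T,**c)
for n in("wrist","side","scene"):
    cc=c if n=="wrist" else camera(n)
    if n!="wrist": np.savez(n+"1.npz",**cc)
    for q in("jig","lid","turnbutton","turn_pin"):
        for r in outline_of(q,n)[:2]:
            P,_,_=pts(cc,r["mask"],T if n=="wrist" else None)
            print(n,q,round(r["p"],2),r["bbox"],np.median(P,0).round(3) if len(P) else None)
            np.save(f"m_{n}_{q}.npy",r["mask"])
E
```

```text
time_s: 2.17
ee_pos: [0.4911, -0.1616, 0.4048]
eef_rot: [[0.943, 0.332, -0.0], [0.332, -0.943, -0.001], [-0.0, 0.001, -1.0]]
wrist_force: [0.2, -0.3, -0.1]
gripper_width: 0.0853
gripper_force: 0.0
[ 0.49113448 -0.16155265  0.40482779] [[ 2.69694721e-04 -9.49264904e-01 -3.14477454e-01  8.08817390e-02]
 [ 9.99999880e-01  1.27491191e-04  4.72758138e-04  3.57454722e-05]
 [-4.08679603e-04 -3.14477543e-01  9.49264825e-01  3.09817645e-02]
 [ 0.00000000e+00  0.00000000e+00  0.00000000e+00  1.00000000e+00]]
wrist jig 0.84 [167.9, 49.2, 383.3, 240.7] [ 0.551 -0.146  0.012]
wrist lid 0.66 [179.9, 173.0, 290.6, 229.0] [ 0.471 -0.115  0.107]
wrist turn_pin 0.57 [223.9, 99.4, 297.1, 142.6] [ 0.555 -0.116  0.048]
wrist turn_pin 0.48 [177.0, 173.1, 289.8, 228.2] [ 0.471 -0.115  0.107]
side jig 0.69 [260.3, 210.6, 281.3, 257.3] [ 0.469 -0.147  0.087]
side jig 0.64 [250.8, 227.3, 307.1, 287.6] [ 0.472 -0.159  0.017]
side lid 0.64 [262.0, 211.6, 279.2, 257.8] [ 0.469 -0.143  0.087]
side turnbutton 0.69 [285.7, 230.4, 311.5, 237.6] [ 0.544 -0.107  0.045]
side turn_pin 0.55 [253.7, 226.8, 310.9, 288.5] [ 0.473 -0.161  0.017]
side turn_pin 0.53 [284.3, 227.9, 310.5, 238.0] [ 0.544 -0.105  0.045]
scene jig 0.56 [289.2, 190.1, 372.9, 241.7] [ 0.467 -0.116  0.016]
scene lid 0.71 [312.1, 196.6, 347.0, 223.1] [ 0.463 -0.108  0.093]
scene turnbutton 0.46 [291.0, 190.4, 370.9, 245.0] [ 0.466 -0.114  0.016]
scene turn_pin 0.43 [310.8, 189.3, 328.8, 208.8] [ 0.554 -0.108  0.047]
```

View pics/w1.png

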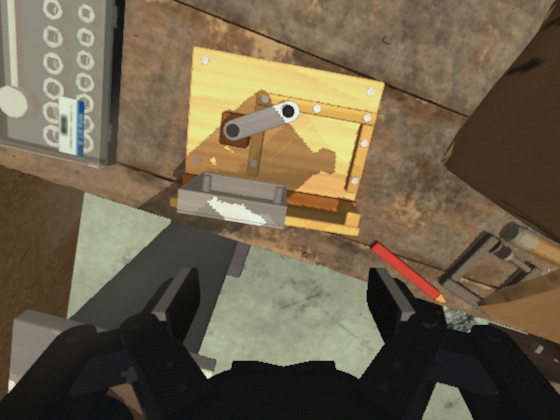

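```bash
cat >> h.py <<'E'
def J(p,yaw,P):  # world -> jig
    c,s=np.cos(yaw),np.sin(yaw); D=P-np.r_[p,0]
    return np.c_[D[:,0]*c+D[:,1]*s,-D[:,0]*s+D[:,1]*c,D[:,2]]
E
python3 - <<'E'
from h import *
from scipy.optimize import differential_evolution as DE
w=dict(np.load("w1.npz")); m=cv2.dilate(np.load("m_wrist_jig.npy").astype(np.uint8),np.ones((9,9)))>0
# height-map model of the jig (board, fence, ledge, stop, walls, pivot block); lid/button areas left out
boxes=[(-95,95,-110,110,12),(-67,-48,-110,110,18),(-79,-67,-110,110,60),(-48,60,18,32,26),(-48,60,-106,-92,26),(46,60,-106,32,26)]
A=[]
for n,T in(("w1",w["T"]),("side1",None),("scene1",None)):
    c=dict(np.load(n+".npz")); P,u,v=pts(c,None,T)
    k=(P[:,0]>.40)&(P[:,0]<.66)&(P[:,1]>-.31)&(P[:,1]<.0)&(P[:,2]<.13)&(P[:,2]>-.02)
    P=P[k]; print(n,len(P)); A.append(P)
W=A[0]
def model(L):
    h=np.zeros(len(L))
    for a,b,c,d,z in boxes:
        k=(L[:,0]>a)&(L[:,0]<b)&(L[:,1]>c)&(L[:,1]<d); h[k]=np.maximum(h[k],z)
    return h
def cost(x,P):
    L=J(x[:2],x[2],P)*1000
    return np.minimum(abs(model(L)-L[:,2]),10).mean()
for P in(W,np.r_[A[0],A[1],A[2]]):
    r=DE(cost,[(.46,.58),(-.2,-.1),(-.1,.4)],args=(P[::2],),seed=1,maxiter=80,popsize=12); print(r.x.round(4),np.degrees(r.x[2]).round(2),r.fun)
    if P is W: x=r.x
np.save("jig.npy",x)
for n,P in zip(("w","side","scene"),A):
    L=J(x[:2],x[2],P)*1000
    k=(L[:,2]>97); print(n,"lidtop",k.sum(),np.percentile(L[k],[1,50,99],axis=0).round(1).tolist() if k.sum() else"")
    k=(L[:,2]>75)&(L[:,2]<90)&(L[:,0]>0); print("pintop",k.sum(),L[k].mean(0).round(1) if k.sum() else "")
    k=(L[:,2]>55)&(L[:,2]<90)&(L[:,0]>0); print("pin",k.sum(),L[k].mean(0).round(1) if k.sum() else "")
    k=(L[:,2]>44)&(L[:,2]<51)&(L[:,0]>-20); print("bar",k.sum(),np.percentile(L[k],[2,50,98],axis=0).round(1).tolist() if k.sum() else "")
    if k.sum()>10:
        l=cv2.fitLine(L[k][:,:2].astype(np.float32),cv2.DIST_HUBER,0,.01,.01).ravel(); print("line",l)
    k=(L[:,2]>57)&(L[:,2]<64)&(L[:,0]<-40); print("fence/stop",k.sum(),np.percentile(L[k],[2,50,98],axis=0).round(1).tolist())
E
```

```text
w1 52154
side1 3797
scene1 4557
[ 0.5289 -0.1412  0.166 ] 9.51 2.1373908235166996
[ 0.5294 -0.1411  0.1645] 9.42 2.6188105571211406
w lidtop 2640 [[-65.1, -17.7, 104.2], [-52.7, 34.1, 108.0], [-41.6, 84.1, 109.6]]
pintop 121 [43.6 -4.7 81.1]
pin 121 [43.6 -4.7 81.1]
bar 1345 [[7.1, -14.3, 45.8], [30.1, 21.0, 47.4], [52.3, 57.3, 49.2]]
line [ 0.457002   -0.88946563 30.185383   20.894855  ]
fence/stop 1031 [[-78.0, -106.4, 57.5], [-70.3, -70.8, 60.1], [-49.6, 106.5, 63.0]]
side lidtop 231 [[-66.3, -21.7, 97.5], [-54.8, 24.4, 104.3], [-40.9, 84.3, 107.9]]
pintop 11 [42.9 -7.6 78.2]
pin 20 [42.1 -7.7 74.6]
bar 58 [[9.3, 8.2, 44.1], [21.6, 32.0, 45.9], [37.8, 51.6, 50.3]]
line [ 0.35689148 -0.93414587 22.435646   31.58223   ]
fence/stop 153 [[-78.2, -106.9, 57.0], [-69.6, -18.8, 58.6], [-45.5, 84.4, 63.5]]
scene lidtop 271 [[-66.9, -12.6, 98.2], [-56.3, 40.0, 106.6], [-39.4, 90.4, 112.1]]
pintop 0 
pin 6 [32.2 21.7 57.9]
bar 93 [[8.4, -8.9, 44.1], [32.2, 25.1, 47.1], [51.5, 65.4, 50.7]]
line [ 0.45087424 -0.8925875  30.167862   26.595707  ]
fence/stop 247 [[-80.3, -98.7, 57.2], [-71.1, 15.8, 59.9], [-51.1, 112.4, 63.7]]
```

```bash
python3 -m pendant '{"rot":[[0,0,-10],[0,0,-20],[0,0,-30],[0,0,-40],[0,0,-50],[0,0,-60],[0,0,-70],[0,0,-80],[0,0,-80],[0,0,-80],[0,0,-80]],"travel":[[2,0,0],[4,0.2,0],[6,0.4,1],[7.5,0.5,2],[8.4,0.5,4],[8.4,0.5,6],[8.4,0.5,8],[8.4,0.5,11],[8.4,0.5,13],[8.4,0.5,13],[8.4,0.5,13]],"gripper":[0.5,0.5,0.5,0.5,0.5,0.5,0.5,0.5,0.5,0.5,0.5]}' 40
cat >> h.py <<'E'
def where():
    s=observe(); j=np.load("jig.npy"); g=s["ee_pos"]+.155*s["eef_rot"][:,2]
    x=s["eef_rot"][:,0]; print("grasp in jig mm",(J(j[:2],j[2],g[None])*1000).round(1),"toolx yaw rel jig",round(float(np.degrees(np.arctan2(x[1],x[0])-j[2])),2),"w",s["gripper_width"],"F",s["wrist_force"].round(1),"t",s["time_s"],"z",s["eef_rot"][:,2].round(3))
E
python3 -c "from h import *; where()"
```

```text
time_s: 4.3
ee_pos: [0.5726, -0.1384, 0.2758]
eef_rot: [[-0.161, 0.987, 0.002], [0.987, 0.161, -0.001], [-0.001, 0.001, -1.0]]
wrist_force: [-0.2, -1.3, -0.3]
gripper_width: 0.0427
gripper_force: 0.0
grasp in jig mm [[ 43.9  -4.6 120.8]] toolx yaw rel jig 89.77 w 0.04266321445200728 F [-0.2 -1.3 -0.3] t 4.3 z [ 0.002 -0.001 -1.   ]
```

```bash
python3 -m pendant '{"rot":[[0,0,0],[0,0,0],[0,0,0],[0,0,0],[0,0,0],[0,0,0]],"travel":[[0,0,3],[0,0,4.8],[0,0,4.8],[0,0,4.8],[0,0,4.8],[0,0,4.8]],"gripper":[0.5,0.5,0.6,1,1,1]}' 30; python3 -c "from h import *; where()"
```

```text
time_s: 5.05
ee_pos: [0.5726, -0.1383, 0.228]
eef_rot: [[-0.163, 0.987, 0.002], [0.987, 0.163, -0.001], [-0.001, 0.002, -1.0]]
wrist_force: [-0.4, 0.6, 1.4]
gripper_width: 0.0106
gripper_force: 29.4
grasp in jig mm [[44.  -4.6 73. ]] toolx yaw rel jig 89.84 w 0.01061536730715458 F [-0.4  0.6  1.4] t 5.05 z [ 0.002 -0.001 -1.   ]
```

```bash
python3 -m pendant '{"rot":[[0,0,0],[0,0,0],[0,0,0],[0,0,0],[0,0,0],[0,0,0],[0,0,0],[0,0,0],[0,0,0],[0,0,0],[0,0,0]],"travel":[[0.6,0.94,0],[1.34,1.73,0],[2.2,2.38,0],[3.17,2.87,0],[4.2,3.18,0],[5.06,3.3,0],[5.6,3.32,0],[5.6,3.32,0],[5.6,3.32,0],[5.6,3.32,0],[5.6,3.32,-4]],"gripper":[1,1,1,1,1,1,1,1,0.5,0.5,0.5]}' 30; python3 -c "from h import *; where()"
```

```text
time_s: 6.42
ee_pos: [0.5943, -0.0767, 0.2626]
eef_rot: [[-0.162, 0.987, -0.009], [0.987, 0.162, 0.003], [0.005, -0.008, -1.0]]
wrist_force: [-0.1, 0.2, -0.2]
gripper_width: 0.043
gripper_force: 0.0
grasp in jig mm [[ 73.9  53.6 107.6]] toolx yaw rel jig 89.83 w 0.042979030483869494 F [-0.1  0.2 -0.2] t 6.425 z [-0.009  0.003 -1.   ]
```

```bash
python3 -m pendant '{"rot":[[0,0,0],[0,0,0],[0,0,0],[0,0,0],[0,0,0],[0,0,0]],"travel":[[0,0,-3],[-0.6,-4,-3],[-1.2,-8.5,-3],[-1.8,-13,-3],[-1.8,-13,-3],[-1.8,-13,-3]],"gripper":[0.45,0.45,0.45,0.45,0.45,0.45]}' 30; python3 - <<'E'
from h import *
where(); j=np.load("jig.npy")
s=observe(); c=camera("wrist"); save(c,"w2")
T=np.eye(4);T[:3,:3]=s["eef_rot"];T[:3,3]=s["ee_pos"];T=T@c["hand_eye"]
for n,TT in(("wrist",T),("side",None)):
    cc=c if n=="wrist" else camera(n); save(cc,n+"2")
    L=J(j[:2],j[2],pts(cc,None,TT)[0])*1000
    k=(L[:,2]>44)&(L[:,2]<51)&(abs(L[:,0]-50)<65)&(abs(L[:,1]-40)<70); print(n,"bar",k.sum(),np.percentile(L[k],[2,50,98],axis=0).round(1).tolist() if k.sum() else "")
    k=(L[:,2]>72)&(L[:,2]<86)&(L[:,0]>0)&(L[:,0]<95)&(abs(L[:,1])<110);print("pin",k.sum(),np.median(L[k],0).round(1))
    k=(L[:,2]>98)&(L[:,2]<112)&(L[:,0]>-75)&(L[:,0]<-30)&(abs(L[:,1])<110);print("lid",k.sum(),np.percentile(L[k],[1,50,99],axis=0).round(1).tolist())
E
```

```text
time_s: 7.18
ee_pos: [0.471, -0.1164, 0.297]
eef_rot: [[-0.162, 0.987, 0.001], [0.987, 0.162, -0.0], [-0.0, 0.001, -1.0]]
wrist_force: [0.3, 0.2, -0.7]
gripper_width: 0.0468
gripper_force: 0.0
grasp in jig mm [[-52.8  34.  142. ]] toolx yaw rel jig 89.82 w 0.04681956302292588 F [ 0.3  0.2 -0.7] t 7.175 z [ 0.001 -0.    -1.   ]
wrist bar 2305 [[7.1, 40.2, 45.5], [46.6, 52.2, 47.3], [83.5, 61.1, 49.5]]
pin 359 [74.9 51.  80.5]
lid 6390 [[-64.6, -16.5, 102.9], [-52.9, 42.1, 107.9], [-41.2, 85.7, 109.3]]
side bar 70 [[9.2, 37.3, 44.3], [45.6, 45.0, 45.8], [83.4, 57.0, 50.6]]
pin 14 [75.7 45.6 76. ]
lid 207 [[-65.8, -21.1, 99.1], [-53.6, 19.7, 104.5], [-40.7, 80.4, 108.2]]
```

View pics/w2.png

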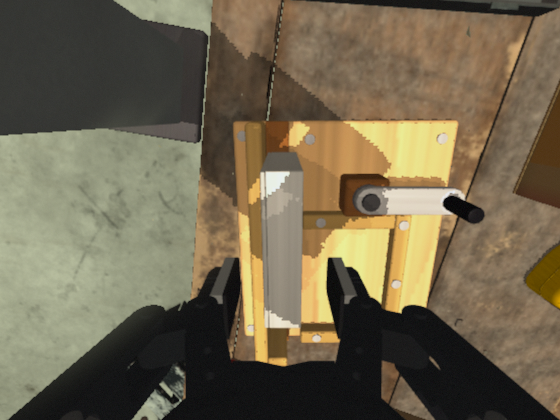

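```bash
python3 -m pendant '{"rot":[[0,0,0],[0,0,0],[0,0,0],[0,0,0],[0,0,0],[0,0,0]],"travel":[[0,0,2],[0,0,4.1],[0,0,4.1],[0,0,4.1],[0,0,4.1],[0,0,4.1]],"gripper":[0.45,0.45,0.45,1,1,1]}' 25; python3 -c "from h import *; where()"
```

```text
time_s: 8.02
ee_pos: [0.4709, -0.1166, 0.2567]
eef_rot: [[-0.162, 0.987, 0.002], [0.987, 0.162, -0.001], [-0.001, 0.002, -1.0]]
wrist_force: [0.5, 0.2, 0.7]
gripper_width: 0.0234
gripper_force: 25.2
grasp in jig mm [[-52.8  33.7 101.7]] toolx yaw rel jig 89.84 w 0.023448298481635304 F [0.5 0.2 0.7] t 8.025 z [ 0.002 -0.001 -1.   ]
```

```bash
python3 -m pendant '{"rot":[[0,0,0],[0,0,0],[0,0,0],[0,0,0],[0,0,0],[0,0,0],[0,0,0],[0,0,0]],"travel":[[-1,0,0],[-2.2,0,0],[-3.4,0,0],[-4.6,0,0],[-5.8,0,0],[-6.6,0,0],[-6.9,0,0],[-6.9,0,0]],"gripper":[1,1,1,1,1,1,1,1]}' 25; python3 -c "from h import *; where()"
```

```text
time_s: 9.02
ee_pos: [0.4821, -0.1857, 0.2566]
eef_rot: [[-0.162, 0.987, 0.001], [0.987, 0.162, -0.001], [-0.001, 0.001, -1.0]]
wrist_force: [-0.4, 1.9, 5.7]
gripper_width: 0.0236
gripper_force: 25.7
grasp in jig mm [[-53.3 -36.3 101.6]] toolx yaw rel jig 89.79 w 0.023555176742411157 F [-0.4  1.9  5.7] t 9.025 z [ 0.001 -0.001 -1.   ]
```

```bash
python3 -m pendant '{"rot":[[0,0,0],[0,0,0],[0,0,0]],"travel":[[-0.15,0,0],[-0.2,0,0],[-0.2,0,0]],"gripper":[1,1,1]}' 25; python3 -c "from h import *; where()"
```

```text
time_s: 9.4
ee_pos: [0.4823, -0.1869, 0.2566]
eef_rot: [[-0.162, 0.987, 0.0], [0.987, 0.162, 0.001], [0.001, 0.001, -1.0]]
wrist_force: [-1.1, 5.6, 7.5]
gripper_width: 0.0234
gripper_force: 25.8
grasp in jig mm [[-53.3 -37.1 101.6]] toolx yaw rel jig 89.79 w 0.02336312408425742 F [-1.1  5.6  7.5] t 9.4 z [ 0.     0.001 -1.   ]
```

```bash
python3 -m pendant '{"rot":[[0,0,0],[0,0,0],[0,0,0]],"travel":[[-0.1,0,0],[-0.2,0,0],[-0.2,0,0]],"gripper":[1,1,1]}' 25; python3 - <<'E'
from h import *
where(); j=np.load("jig.npy"); c=camera("wrist"); c=camera("side"); save(c,"side3")
L=J(j[:2],j[2],pts(c)[0])*1000
k=(L[:,2]>70)&(L[:,2]<112)&(L[:,0]>-70)&(L[:,0]<-40)&(abs(L[:,1])<110);print("lid",k.sum(),np.percentile(L[k],[1,5,50,99],axis=0).round(1).tolist())
I=cv2.imread("pics/side3.png")[180:300,220:340]; cv2.imwrite("pics/side3c.png",cv2.resize(I,(600,600),interpolation=cv2.INTER_CUBIC))
E
```

```text
time_s: 9.78
ee_pos: [0.4826, -0.1877, 0.2567]
eef_rot: [[-0.161, 0.987, -0.001], [0.987, 0.161, 0.006], [0.006, -0.0, -1.0]]
wrist_force: [-2.0, 11.8, 11.2]
gripper_width: 0.0232
gripper_force: 25.9
grasp in jig mm [[-53.3 -37.3 101.7]] toolx yaw rel jig 89.75 w 0.02322082972124232 F [-2.  11.8 11.2] t 9.775 z [-0.001  0.006 -1.   ]
lid 339 [[-69.1, -93.1, 70.4], [-66.2, -92.0, 71.9], [-56.7, -68.7, 101.3], [-41.0, 5.4, 110.9]]
```

View pics/side3c.png

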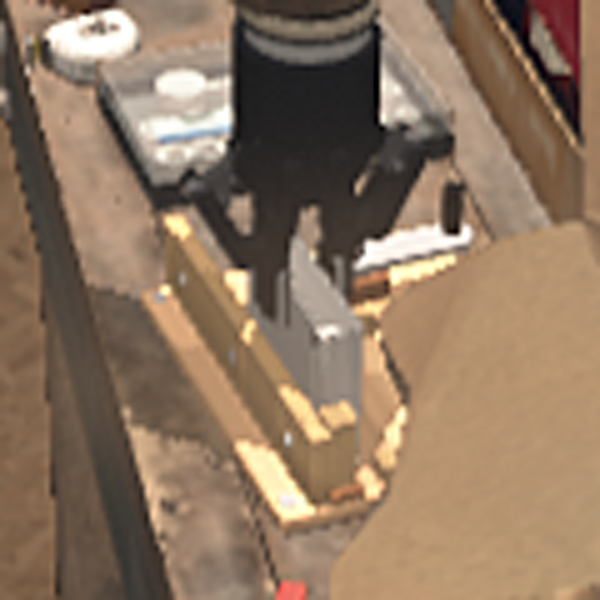

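```bash
python3 - <<'E'
from h import *
j=np.load("jig.npy")
for n in("w1","side0","scene0","side1"):
    c=dict(np.load(n+".npz")); L=J(j[:2],j[2],pts(c,None,c.get("T"))[0])*1000
    print(n)
    for x0 in range(60,420,60):
        row=[]
        for y0 in range(-180,121,60):
            k=(L[:,0]>x0)&(L[:,0]<x0+60)&(L[:,1]>y0)&(L[:,1]<y0+60)&(L[:,2]<300)
            row.append(int(np.percentile(L[k,2],98)) if k.sum()>5 else -1)
        print(x0,row)
E
```

```text
w1
60 [0, 13, 13, 13, 13, 0]
120 [1, 1, 1, 0, 0, 0]
180 [1, 0, -1, -1, -1, -1]
240 [-1, -1, -1, -1, -1, -1]
300 [-1, -1, -1, -1, -1, -1]
360 [-1, -1, -1, -1, -1, -1]
side0
60 [299, -1, -1, -1, 12, 0]
120 [-1, -1, -1, 67, 74, 69]
180 [-1, -1, -1, -1, 188, 187]
240 [-1, -1, -1, -1, 196, 197]
300 [-1, -1, -1, 248, 247, 247]
360 [-1, -1, -1, 246, 245, 246]
scene0
60 [-1, -1, -553, 14, 15, 3]
120 [-1, -1, 5, 71, 172, 74]
180 [-895, 40, 49, 150, 187, 189]
240 [83, 82, 50, 177, 202, 201]
300 [80, 82, 4, 250, 250, 252]
360 [91, 172, 162, 249, 249, 249]
side1
60 [299, -1, -1, -1, 12, 0]
120 [-1, -1, -1, 71, 73, 71]
180 [-1, -1, -1, -1, 188, 187]
240 [-1, -1, -1, -1, 197, 196]
300 [-1, -1, -1, 248, 247, 247]
360 [-1, -1, -1, 246, 245, 245]
```

```bash
python3 -m pendant '{"rot":[[0,0,0],[5,0,0],[10,0,0],[15,0,0],[20,0,0],[20,0,0]],"travel":[[0.2,0,0],[0.2,2.08,0.04],[0.2,4.15,0.27],[0.2,6.2,0.68],[0.2,8.2,1.26],[0.2,8.2,1.26]],"gripper":[1,1,1,1,1,1]}' 40; python3 -c "from h import *; where()"
```

```text
time_s: 10.62
ee_pos: [0.5643, -0.1734, 0.2437]
eef_rot: [[-0.162, 0.927, -0.34], [0.987, 0.152, -0.054], [0.001, -0.344, -0.939]]
wrist_force: [-0.7, 4.6, 6.6]
gripper_width: 0.0236
gripper_force: 41.8
grasp in jig mm [[-23.7 -37.2  98.2]] toolx yaw rel jig 89.79 w 0.023565856896473225 F [-0.7  4.6  6.6] t 10.625 z [-0.34  -0.054 -0.939]
```

```bash
python3 -m pendant '{"rot":[[5,0,0],[10,0,0],[15,0,0],[20,0,0],[20,0,0]],"travel":[[0,2.08,0.04],[0,4.15,0.27],[0,6.2,0.68],[0,8.2,1.26],[0,8.2,1.26]],"gripper":[1,1,1,1,1]}' 40; python3 - <<'E'
from h import *
where(); c=camera("side"); save(c,"side4")
I=cv2.imread("pics/side4.png")[150:300,210:360]; cv2.imwrite("pics/side4c.png",cv2.resize(I,(600,600),interpolation=cv2.INTER_CUBIC))
E
```

```text
time_s: 11.25
ee_pos: [0.6362, -0.1615, 0.2032]
eef_rot: [[-0.162, 0.756, -0.635], [0.987, 0.125, -0.104], [0.001, -0.643, -0.766]]
wrist_force: [2.8, 3.9, 4.6]
gripper_width: 0.0228
gripper_force: 41.2
grasp in jig mm [[  2.9 -37.3  84.5]] toolx yaw rel jig 89.82 w 0.022843703073936624 F [2.8 3.9 4.6] t 11.25 z [-0.635 -0.104 -0.766]
```

View pics/side4c.png

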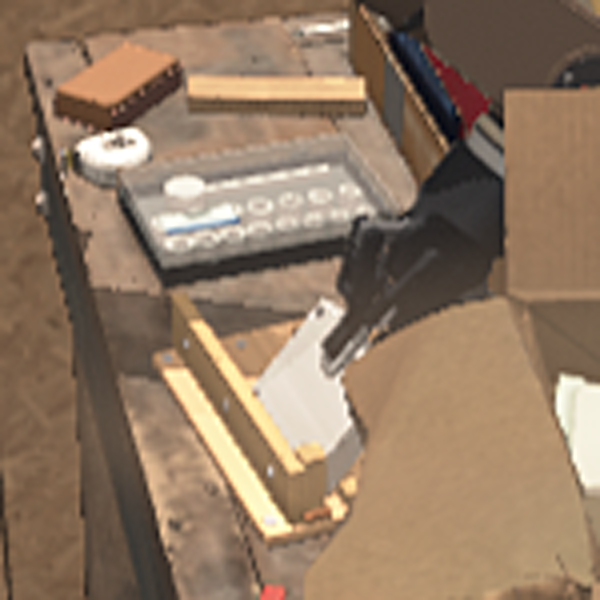

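```bash
python3 -m pendant '{"rot":[[0,0,0],[0,0,0],[0,0,0],[0,0,0],[0,0,0],[0,0,0],[0,0,0],[0,0,0],[0,0,0],[0,0,0]],"travel":[[0,0,0],[0,0,0],[0,0,0],[0,0.7,0],[0,1.4,0],[0,2.0,0],[0,2.4,0],[0,2.4,0],[0,2.4,-2],[0,2.4,-4]],"gripper":[0.6,0.45,0.45,0.45,0.45,0.45,0.45,0.45,0.45,0.45]}' 40; python3 - <<'E'
from h import *
where(); c=camera("side"); save(c,"side5"); j=np.load("jig.npy")
I=cv2.imread("pics/side5.png")[150:300,210:360]; cv2.imwrite("pics/side5c.png",cv2.resize(I,(600,600),interpolation=cv2.INTER_CUBIC))
E
```

```text
time_s: 12.55
ee_pos: [0.6793, -0.1542, 0.2204]
eef_rot: [[-0.163, 0.756, -0.634], [0.987, 0.124, -0.105], [-0.001, -0.642, -0.767]]
wrist_force: [-0.4, -0.8, -0.1]
gripper_width: 0.0467
gripper_force: 0.0
grasp in jig mm [[ 46.7 -37.4 101.5]] toolx yaw rel jig 89.84 w 0.046660866056404224 F [-0.4 -0.8 -0.1] t 12.55 z [-0.634 -0.105 -0.767]
```

View pics/side5c.png

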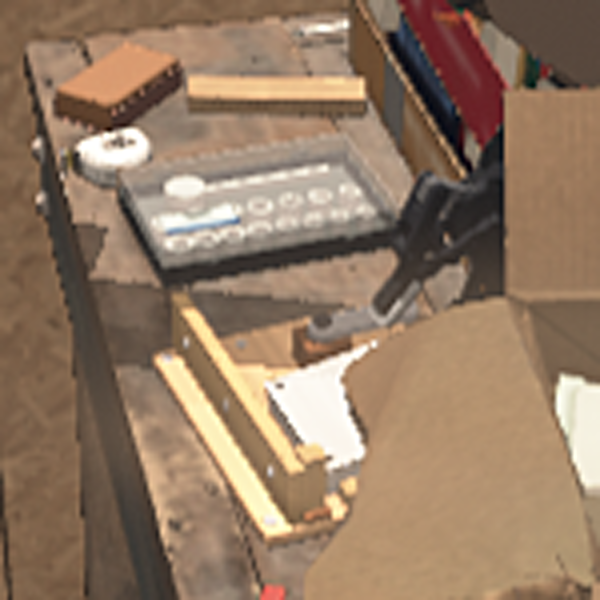

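```bash
python3 -m pendant '{"rot":[[0,0,0],[0,0,0],[-10,0,0],[-20,0,0],[-30,0,0],[-40,0,0],[-40,0,0],[-40,0,0]],"travel":[[0,0,-3],[0,-1,-5],[0,-5,-5],[0,-10,-5],[0,-15,-4.5],[0,-19,-4.2],[0,-20,-4.2],[0,-20,-4.2]],"gripper":[0.45,0.45,0.45,0.45,0.45,0.45,0.45,0.45]}' 40; python3 - <<'E'
from h import *
where(); s=observe(); c=camera("wrist"); save(c,"w6"); j=np.load("jig.npy")
T=np.eye(4);T[:3,:3]=s["eef_rot"];T[:3,3]=s["ee_pos"];T=T@c["hand_eye"]
L=J(j[:2],j[2],pts(c,None,T)[0])*1000
for x0 in range(-48,47,12): print(x0,[int(np.median(L[k,2])) if (k:=(abs(L[:,0]-x0-6)<6)&(abs(L[:,1]-y0)<6)).sum()>3 else -1 for y0 in range(-90,30,12)])
E
```

```text
time_s: 13.6
ee_pos: [0.5537, -0.1748, 0.3803]
eef_rot: [[-0.162, 0.987, -0.0], [0.987, 0.162, -0.001], [-0.001, -0.0, -1.0]]
wrist_force: [-0.0, -0.2, -0.0]
gripper_width: 0.0466
gripper_force: 0.0
grasp in jig mm [[ 18.9 -37.4 225.3]] toolx yaw rel jig 89.82 w 0.04664664242843614 F [-0.  -0.2 -0. ] t 13.6 z [-0.    -0.001 -1.   ]
-48 [36, 36, 36, 36, 37, 290, 36, 36, 36, 12]
-36 [37, 38, 37, 264, 271, 281, 39, 38, 38, 25]
-24 [40, 39, 39, 40, 263, 257, 40, 39, 39, 26]
-12 [41, 41, 41, 42, 231, 247, 285, 41, 41, 26]
0 [43, 43, 43, 43, 43, 286, 295, 43, 43, 26]
12 [45, 45, 45, 45, 45, 290, 45, 45, 45, 25]
24 [47, 47, 47, 47, 47, 288, 298, 47, 47, 25]
36 [48, 49, 48, 49, 231, 246, 288, 48, 49, 25]
```

View pics/w6.png

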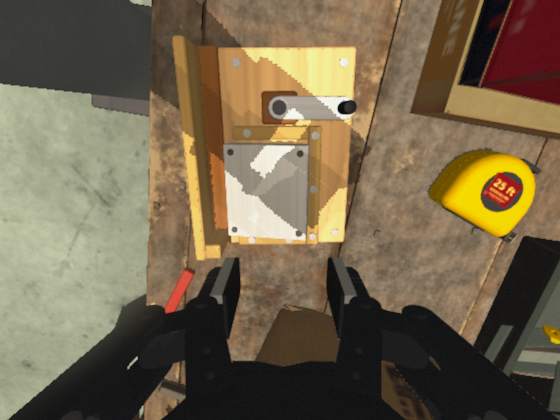

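```bash
python3 - <<'E'
from h import *
s=observe(); c=camera("wrist"); j=np.load("jig.npy")
T=np.eye(4);T[:3,:3]=s["eef_rot"];T[:3,3]=s["ee_pos"];T=T@c["hand_eye"]
L=J(j[:2],j[2],pts(c,None,T)[0])*1000
k=(L[:,2]>31)&(L[:,2]<56)&(L[:,0]>-60)&(L[:,0]<65)&(L[:,1]>-100)&(L[:,1]<25); l=L[k]
print(np.percentile(l,[.5,50,99.5],axis=0).round(1))
for y0 in(-85,-75,-65,-5,5,12):
    m=l[abs(l[:,1]-y0)<3]; print(y0,len(m),np.percentile(m[:,0],[1,99]).round(1))
r=cv2.minAreaRect(l[:,:2].astype(np.float32)); print(r)
k=(L[:,2]>20)&(L[:,2]<29)&(L[:,0]>30)&(L[:,0]<70)&(L[:,1]>-100)&(L[:,1]<25);print("far wall",np.percentile(L[k],[2,98],axis=0).round(1))
E
```

```text
[[-54.8 -90.3  34.3]
 [  1.6 -33.8  43. ]
 [ 46.3  14.3  50.8]]
-85 382 [-43.3  45.1]
-75 397 [-43.9  44.3]
-65 411 [-43.3  44. ]
-5 492 [-42.9  45.1]
5 498 [-42.5  44.5]
12 544 [-43.   45.6]
((-6.237083435058594, -42.72042465209961), (114.591064453125, 106.98527526855469), 89.80502319335938)
far wall [[ 34.  -97.3  24.2]
 [ 60.4  24.6  28. ]]
```

```bash
python3 -m pendant '{"rot":[[0,0,0],[0,0,0],[0,0,0],[0,0,0],[0,0,0],[0,0,0],[0,0,0]],"travel":[[0,3,2],[0,5.3,6],[0,5.3,11],[0,5.3,15],[0,5.3,17.5],[0,5.3,17.5],[0,5.3,17.5]],"gripper":[1,1,1,1,1,1,1]}' 40; python3 -c "from h import *; where()"
```

```text
time_s: 14.58
ee_pos: [0.6068, -0.166, 0.2044]
eef_rot: [[-0.163, 0.987, 0.0], [0.987, 0.163, -0.0], [-0.0, 0.0, -1.0]]
wrist_force: [0.3, -0.7, -1.0]
gripper_width: -0.0001
gripper_force: 0.0
grasp in jig mm [[ 72.8 -37.3  49.4]] toolx yaw rel jig 89.88 w -0.0001234833667985715 F [ 0.3 -0.7 -1. ] t 14.575 z [ 0. -0. -1.]
```

```bash
python3 -m pendant '{"rot":[[0,0,0],[0,0,0],[0,0,0]],"travel":[[0,-0.5,0],[0,-1.0,0],[0,-1.0,0]],"gripper":[1,1,1]}' 40; python3 - <<'E'
from h import *
where(); s=observe(); c=camera("wrist"); save(c,"w7"); j=np.load("jig.npy")
T=np.eye(4);T[:3,:3]=s["eef_rot"];T[:3,3]=s["ee_pos"];T=T@c["hand_eye"]
L=J(j[:2],j[2],pts(c,None,T)[0])*1000
for x0 in range(-48,72,12): print(x0,[int(np.median(L[k,2])) if (k:=(abs(L[:,0]-x0-6)<6)&(abs(L[:,1]-y0)<6)).sum()>3 else -1 for y0 in range(-90,30,12)])
E
```

```text
time_s: 14.95
ee_pos: [0.5958, -0.1678, 0.2049]
eef_rot: [[-0.162, 0.987, 0.001], [0.987, 0.162, -0.0], [-0.0, 0.001, -1.0]]
wrist_force: [-0.0, 0.7, -0.6]
gripper_width: -0.0
gripper_force: 0.0
grasp in jig mm [[ 61.7 -37.4  49.9]] toolx yaw rel jig 89.82 w -9.843079865898961e-06 F [-0.   0.7 -0.6] t 14.95 z [ 0.001 -0.    -1.   ]
-48 [36, 36, 36, 36, 36, 36, 36, 36, 36, 15]
-36 [37, 38, 38, 38, 38, 38, 38, 38, 38, 25]
-24 [-1, 39, 39, 39, 39, 39, 39, 40, 39, 26]
-12 [-1, -1, 41, 41, 41, 41, 41, 41, 41, 26]
0 [43, 44, 43, 43, 43, 115, 44, 43, 43, 26]
12 [-1, 45, -1, 45, 46, 110, 45, 45, 45, 26]
24 [-1, -1, -1, 47, 92, 96, 47, 47, 47, 26]
36 [-1, -1, -1, 48, 49, 86, 110, 48, 48, 26]
48 [25, -1, -1, 79, 80, 81, 113, 25, 25, 26]
60 [24, -1, -1, 78, 69, 86, 110, 11, 11, 11]
```

```bash
python3 -m pendant '{"rot":[[0,0,0],[0,0,0],[0,0,0]],"travel":[[0,-0.3,0],[0,-0.6,0],[0,-0.6,0]],"gripper":[1,1,1]}' 40; cat >> h.py <<'E'
def grid(ys=range(-90,30,12)):
    s=observe(); c=camera("wrist"); j=np.load("jig.npy")
    T=np.eye(4);T[:3,:3]=s["eef_rot"];T[:3,3]=s["ee_pos"];T=T@c["hand_eye"]
    L=J(j[:2],j[2],pts(c,None,T)[0])*1000
    for x0 in range(-48,60,12): print(x0,[int(np.median(L[k,2])) if (k:=(abs(L[:,0]-x0-6)<6)&(abs(L[:,1]-y0)<6)).sum()>3 else -1 for y0 in ys])
    k=(L[:,2]>31)&(L[:,2]<52)&(L[:,0]>-52)&(L[:,0]<60)&(L[:,1]>-5)&(L[:,1]<12); print("x extent",np.percentile(L[k,0],[1,99]).round(1))
    return c,L
E
python3 -c "
from h import *
where(); grid()"
```

```text
time_s: 15.38
ee_pos: [0.5899, -0.1687, 0.2041]
eef_rot: [[-0.162, 0.987, -0.0], [0.987, 0.162, 0.0], [0.0, -0.0, -1.0]]
wrist_force: [0.1, 1.0, 0.6]
gripper_width: -0.0001
gripper_force: 0.0
grasp in jig mm [[ 55.6 -37.1  49.1]] toolx yaw rel jig 89.84 w -0.00011030481461997414 F [0.1 1.  0.6] t 15.375 z [-0.  0. -1.]
-48 [35, 36, 36, 36, 36, 35, 36, 36, 36, 16]
-36 [36, 36, 36, 36, 36, 36, 36, 36, 35, 26]
-24 [-1, 36, 36, 36, 36, 36, 35, 36, 36, 26]
-12 [-1, -1, 36, 35, 36, 111, 36, 36, 35, 25]
0 [35, 36, 35, 36, 35, 113, 36, 35, 36, 26]
12 [-1, -1, -1, 35, 100, 104, 35, 35, 36, 26]
24 [-1, -1, -1, 36, 87, 88, 36, 35, 35, 26]
36 [-1, -1, -1, 35, 35, 71, 114, 35, 35, 25]
48 [26, -1, -1, 78, 78, 92, 106, 25, 25, 26]
x extent [-45.6  42.6]
```

```bash
python3 -m pendant '{"rot":[[0,0,0],[0,0,0],[0,0,0],[0,0,0],[0,0,0],[0,0,0],[0,0,0],[0,0,0],[0,0,0],[0,0,0],[0,0,0],[0,0,0]],"travel":[[0,1,0],[0,1,-4],[0,1.2,-8.5],[4,1.6,-8.5],[8,2,-8.5],[8.8,2.1,-8.5],[8.8,2.1,-8.5],[8.8,2.1,-5],[8.8,2.1,-2.4],[8.8,2.1,-2.4],[8.8,2.1,-2.4],[8.8,2.1,-2.4]],"gripper":[1,1,0.5,0.5,0.5,0.5,0.5,0.5,0.5,1,1,1]}' 30; python3 -c "from h import *; where()"
```

```text
time_s: 16.92
ee_pos: [0.5966, -0.079, 0.2286]
eef_rot: [[-0.163, 0.987, -0.0], [0.987, 0.163, -0.001], [-0.001, -0.0, -1.0]]
wrist_force: [-1.8, -1.1, -3.5]
gripper_width: 0.0108
gripper_force: 29.4
grasp in jig mm [[77.1 50.  73.6]] toolx yaw rel jig 89.85 w 0.010803528880445546 F [-1.8 -1.1 -3.5] t 16.925 z [-0.    -0.001 -1.   ]
```

```bash
python3 -m pendant '{"rot":[[0,0,0],[0,0,0],[0,0,0],[0,0,0],[0,0,0],[0,0,0],[0,0,0],[0,0,0],[0,0,0],[0,0,0],[0,0,0]],"travel":[[-1.08,-0.09,0],[-2.12,-0.37,0],[-3.1,-0.83,0],[-3.99,-1.45,0],[-4.75,-2.21,0],[-5.37,-3.1,0],[-5.83,-4.08,0],[-6.11,-5.12,0],[-6.2,-6.2,0],[-6.2,-6.2,0],[-6.2,-6.2,0]],"gripper":[1,1,1,1,1,1,1,1,1,1,1]}' 30; python3 -c "from h import *; where()"
```

```text
time_s: 18.3
ee_pos: [0.5458, -0.153, 0.2294]
eef_rot: [[-0.164, 0.986, 0.004], [0.986, 0.164, -0.009], [-0.009, 0.002, -1.0]]
wrist_force: [0.3, -8.8, -4.8]
gripper_width: 0.0108
gripper_force: 29.8
grasp in jig mm [[ 15.1 -15.8  74.4]] toolx yaw rel jig 89.92 w 0.010829790597486219 F [ 0.3 -8.8 -4.8] t 18.3 z [ 0.004 -0.009 -1.   ]
```

Release, rise, and back off to look.

```bash
python3 -m pendant '{"rot":[[0,0,0],[0,0,0],[0,0,0],[0,0,0],[0,0,0],[0,0,0],[0,0,0],[0,0,0]],"travel":[[0,0,0],[0,0,0],[0,0,-4],[0,0,-9],[-1,0,-14],[-2,0,-16],[-2.5,0,-16],[-2.5,0,-16]],"gripper":[0.5,0.5,0.5,0.5,0.5,0.5,0.5,0.5]}' 30; python3 - <<'E'
from h import *
where(); c,L=grid(); save(c,"w8")
k=(L[:,2]>44)&(L[:,2]<51)&(abs(L[:,0]-20)<60)&(abs(L[:,1]-20)<70); b=L[k]; print(np.percentile(b,[2,50,98],axis=0).round(1)); l=cv2.fitLine(b[:,:2].astype(np.float32),cv2.DIST_HUBER,0,.01,.01).ravel(); print(l,np.degrees(np.arctan2(l[0],-l[1])))
k=(L[:,2]>76)&(L[:,2]<86)&(abs(L[:,0]-20)<60)&(abs(L[:,1]-10)<60); print("pin",k.sum(),np.median(L[k],0).round(1))
E
```

```text
time_s: 19.3
ee_pos: [0.5491, -0.1744, 0.3855]
eef_rot: [[-0.162, 0.987, -0.004], [0.987, 0.162, 0.002], [0.003, -0.004, -1.0]]
wrist_force: [0.4, 0.6, -1.0]
gripper_width: 0.0427
gripper_force: 0.0
grasp in jig mm [[ 13.9 -35.7 230.5]] toolx yaw rel jig 89.81 w 0.04273898281926695 F [ 0.4  0.6 -1. ] t 19.3 z [-0.004  0.002 -1.   ]
-48 [36, 36, 36, 36, 270, 294, 293, 35, 36, 12]
-36 [35, 36, 36, 36, 276, 284, 274, 36, 36, 25]
-24 [35, 35, 36, 36, 267, 259, 262, 36, 35, 26]
-12 [35, 35, 35, 36, 235, 245, 293, 35, 36, 25]
0 [35, 36, 36, 35, 36, 294, 304, 47, 46, 47]
12 [35, 35, 36, 35, 35, 295, 300, 55, 47, 47]
24 [35, 36, 36, 36, 227, 285, 299, 36, 36, 26]
36 [25, 35, 35, 35, 237, 250, 283, 35, 35, 25]
48 [26, 26, 25, 26, 269, 267, 263, 25, 25, 26]
x extent [-45.8  42.4]
[[  5.2 -15.8  46. ]
 [ 15.5  20.6  47.4]
 [ 25.9  58.1  49.1]]
[4.4353405e-04 9.9999988e-01 1.5525284e+01 2.1686331e+01] 179.97458
pin 122 [ 15.5 -11.   81. ]
```

View pics/w8.png

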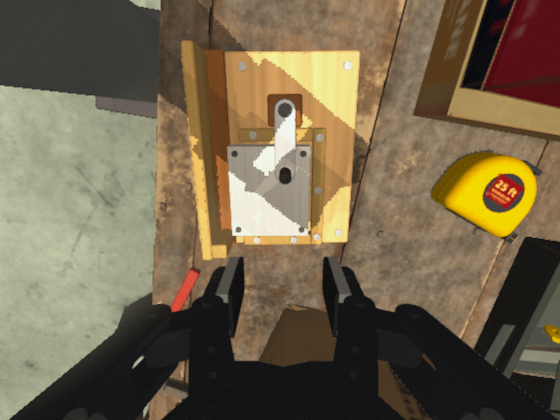

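The lid lies flat in the nest: its top is at z 36 mm everywhere, at pixels (230–310, 145–237). The bar runs square across it, from the pivot at (285,108) to the pin at (285,175), at an angle of about 0°. The arm is clear.

```bash
python3 -c "
from station import order
print(order.sign_off())"
```

```text
the job is handed in; nothing more can be done
None
```

The job is done and handed in at about 19 s of the 51 s: the lid was slid up to the stop and tipped in. Its far edge first caught on the nest's far wall, so I nudged it back. It now lies flat, rim down, with the turnbutton square across it and the arm clear.

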